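# Clamp a putter face blank in the bench thickness gauge with its ratchet

## Task

Take the long thin aluminium face blank from the bench, lay it flat on the rest of the thickness gauge and slide it gently under the spindle until its end is home against the brass stop, and let go of it. Then turn the small ratchet knob on top of the gauge clockwise (seen from above), by the knob and not the thimble sleeve below it, until the spindle has come down on the blank and the knob slips: stop after a small slip, less than an eighth of a turn in all, and leave the blank clamped and the gauge untouched. Do not ram the stop, and leave the other things lying round about where they are.

Things in the scene. Friction and masses are not known exactly. Their poses are not given: they have to be found in the camera images.
- blank: The face blank: a plain flat aluminium bar 130 x 24 x 8 mm, 70 g, lying loose on the bench, both ends and both faces alike. Origin: centre of its underside; x along its length, y across its 24 mm width, z up.
- gauge: Bench thickness gauge, fixed, C-shaped, open mouth to its -x. Origin: on the bench straight below the vertical spindle axis; x from mouth to column, z up. Base plate 12 mm thick, x -60 to 75, y +-42 mm. Upper arm z 64 to 88, x -17 to 73, y +-18 mm; column x 43 to 73 mm. A seated blank lies on the rest between the rails, centre at x = -47 mm, y = 0, its near end sticking out 42 mm in front of the rest.
- rest_front (a point): Middle of the front edge of the rest, at the greatest height it can have, 24 mm above the bench. The rest is a flat steel plate, 26.5 mm wide, 88 mm long, x -70 to +18 mm in the gauge's frame. Its height was left anyhow by the last user: its top is 16 to 24 mm above the bench, to be found by touch; it is stiff and does not give. In front of it is free air down to the bench.
- channel (a point): Middle between the tops of the two side rails (30 mm above the bench) where their straight part begins, at x = -42 mm in the gauge's frame. The straight, fixed channel is 28 mm wide and runs 62 mm from here to the stop; in front of here the rails flare outwards to about 45 mm apart at x = -60 mm.
- stop: Brass end stop of the gauge, a fixed block 8 mm thick, 28 mm wide, 12 to 34 mm above the bench. Origin: centre of the lower edge of the face that the blank butts against, 18 mm beyond the spindle axis and 12 mm above the bench; that face looks to the gauge's -x. It must not be pushed with 20 N or more.
- spindle: Steel spindle of the gauge, 10 mm across at its foot, moving straight up and down without turning. Origin: centre of its flat lower face, 38 to 42 mm above the bench at the start. It comes down 6 mm per radian that the thimble sleeve turns clockwise seen from above. It must not press the blank with more than 25 N.
- sleeve (a point): Centre of the top of the thimble sleeve, 113 mm above the bench; the sleeve is 29 mm in diameter, 24 mm high, below the ratchet knob. The knob carries it along (about 0.04 N m) until the spindle bears on the blank; then the knob slips on it at about 0.13 N m and the spindle presses with about 15 N. Turning the sleeve itself has no such limit: do not grip it.
- ratchet_grip (a point): The place to grip the ratchet knob: on the spindle axis, 137 mm above the bench. The knob is a knurled steel cylinder, 20 mm in diameter, from 115 to 147 mm above the bench, with a light index line on its top; it turns without end and stays at this height.
- ratchet (a joint): Slip of the ratchet knob on the thimble sleeve in rad, 0 at the start: stays put while the knob carries the sleeve along, grows while the knob slips clockwise. Wanted in the end: a visible small slip, at least 0.15 rad; an eighth of a turn is 0.785 rad.
- short_blank: bystander: shorter, wider, thicker aluminium plate, 70 x 34 x 12 mm
- putter_head: bystander: steel putter head with a short bent neck, 115 mm long, 67 mm high
- screwdriver: bystander: a screwdriver lying flat
- punch_block: bystander: wooden block with eight steel punches standing in it, 45 x 85 mm, 62 mm high
- shim_block: bystander: small brass block, 40 x 30 x 20 mm
- ferrule: bystander: short copper tube standing on end, 32 mm across, 18 mm high
Not all that is in view belongs to the job. What is shaped like the gauge but red is not meant.

How it is judged:
By the outcome, as a careful person would: the job done as asked, in the order asked, and still so for the second after the job is handed in, with the robot touching nothing.
It also fails if it takes over 72 s, if anything falls off the work surface, if the arm or the gripper's body presses on something with over 40 N, if the wrist force passes 120 N, or if a joint passes its speed limit or range.

## Robot

A 6-joint arm with a two-finger parallel gripper is mounted at the origin on the work surface. World frame = base frame: x ahead of the robot, y to its left, z up, the work surface at z = 0. Lengths are in m, angles in degrees, forces in N, time in s.
With the tool pointing down it reaches from about 0.3 to 0.75 m from the base axis. Payload 8.5 kg.
Tool frame: the origin (TCP) lies at the very end of the fingers, on their centre line; the grasp point (between the pads) lies 19 mm behind it; z points along the fingers, y is the line along which they close (so a half turn about z gives the same grasp; the last joint's range is limited). The gripper opens to 85 mm and grips with 20 to 120 N. Pads are 22 mm wide; open, the fingers measure 114 mm over their backs; the gripper's body (76 mm by 85 mm) begins 54 mm behind the grasp point. The pads swing forward as they close: fully open they stand 13 mm farther back than shut.
Start: joints at [63.925, 21.807, 74.336, -0, 83.858, -12.336], TCP at [0.131, 0.534, 0.231] pointing down, gripper open.
Joint ranges: [-178.18, 178.18], [-50.72, 133.34], [12.68, 142.11], [-81.47, 261.47], [9.98, 163.14], [-165.26, 165.26]. Speed limits (degrees/s): [136.94, 136.94, 180, 180, 180, 180].

## Interface

Orientations are given as a 3x3 rotation matrix whose columns are the frame's x, y, z axes.
In Python, from rig import env gives the robot as it stands.
- The arm moves only by the tool move_arm, never from a script. Its argument "plan" is a list of rows, each a list of 7 numbers: the turn, a rotation vector about the tool's x, y, z in degrees, then the shift along the tool's x, y, z in cm, then the gripper command: -1 is shut, 1 is fully open, values between are in proportion. In form: [[ax, ay, az, tx, ty, tz, jaw], ...]. A call has 1 to 5 rows; each row is the pose to reach, as a shift and turn from the pose commanded when the call began, along the tool's axes at that moment; what a row does not reach only later rows make up. A row lasts 1/10 s, in which the tool goes at most 50 mm and 8.59 degrees, less where a joint would pass 70% of its speed; a pose out of reach is approached as far as the arm can. A call with a gripper value outside its range is refused whole. The fingers move at their own pace and stop on an object; "squeeze" is the grip in N (left out, the last holds). Time passes only in rows, so rows that repeat a pose let the fingers close. It gives the time, the measured TCP pose, the force, the opening and the grip force at its end, in the units of the state.
- env.observe(): the state, without advancing time (a new reading comes with each control period).
- env.get_image(name): name is "scene" or "top" or "wrist"; returns a dict with "color" (420x560x3 uint8, red, green, blue), "fov_y" (degrees; the focal length in pixels is half the picture's height over the tangent of half this angle, whatever the lens; pixels are square), "cx", "cy" (the principal point, pixels), "distortion" ([k1, k2, p1, p2, k3] as OpenCV has them; the pictures are not rectified), "R" (3x3) and "t" (3): a world point X has camera coordinates R X + t. Camera axes: x right, y down, z forward; pixel columns grow to the right and rows downward; lengths in m; the calibration is good to about 2 mm. A picture is of the moment at which its call begins. There is no depth.
- env.close_job(): hands the job in; it is judged then, once.
Trained networks look in a picture, given as the dict that the camera call returned (one of the last four; its "shot" number tells which), for a name from the list of things; names that differ only in an ending like _2 or _b are one class to them, and where a whole thing is asked for, a point or a joint stands for the part that bears it (a point fixed in the world has none). Each returns a list of dicts, best first, with "conf" (0 to 1); they miss things now and then, are a little off and sometimes report something else, mostly with a low value. They report only what shows in the picture. A call takes as long as a camera call. They do not tell look-alikes from the thing itself.
- env.outline_of(target, picture): "mask" (420x560 bool, what is visible of it) and "bbox" ([centre column, centre row, width, height] in pixels, round what is visible of it).
- env.tip_of(target, picture): "pixel" ([column, row] in pixels: a listed point, or the origin of a listed thing).
The state is a dict: "time_s": time; "q": joint angles; "qvel": joint speeds; "joint_efforts": joint torques, N m; "position": TCP position; "tool_rot": TCP orientation; "ft_force": force on the tool from outside, world axes, zero at the start; "wrist_torque": the same for the moment, N m; "grip_width": finger opening in m; "gripper_force": force on a finger pad.
Only numpy, scipy, OpenCV 4.12 (cv2) and the standard library are available. Lean on these libraries where they do the work, as an engineer would, in place of code of your own. Each camera call takes 0.05 s, during which the arm holds its last target. There are 200 camera calls.

## Working session

There is one attempt and no reset: what is moved stays moved. The work goes in short steps, Python scripts to look and compute and a tool call to move; the robot and the scene stay as the last step left them, time stands still between calls to the robot, and variables do not carry over. Pictures are saved under pics/ and viewed, at most 11 in all, crops included, and the job is handed in when it is done.

Besides the shell and the picture viewer there is one more tool, called as name(argument=value, ...) on one line, values as JSON. move_arm: Moves the arm, as the interface text tells. Its arguments: {"type":"object","properties":{"plan":{"type":"array"},"squeeze":{"type":"number"}},"required":["plan"]}

```bash
mkdir -p pics; ls; cat > h.py <<'E'
import numpy as np, cv2
from rig import env
def K(p):
    f=210/np.tan(np.radians(p["fov_y"])/2); return np.array([[f,0,p["cx"]],[0,f,p["cy"]],[0,0,1.]])
def ray(p,px):
    u=cv2.undistortPoints(np.array([[px]],float),K(p),np.array(p["distortion"],float))[0,0]
    R=np.array(p["R"]);t=np.array(p["t"]); return -R.T@t, R.T@np.array([u[0],u[1],1])
def at_z(p,px,z):
    o,d=ray(p,px); return o+d*(z-o[2])/d[2]
def proj(p,X):
    X=np.atleast_2d(np.array(X,float)); return cv2.projectPoints(X,cv2.Rodrigues(np.array(p["R"]))[0],np.array(p["t"],float),K(p),np.array(p["distortion"],float))[0][:,0]
def tri(obs):
    A=np.zeros((3,3));b=np.zeros(3)
    for p,px in obs:
        o,d=ray(p,px);d/=np.linalg.norm(d);M=np.eye(3)-np.outer(d,d);A+=M;b+=M@o
    return np.linalg.solve(A,b)
def save(p,n,crop=None,s=1):
    im=p["color"][:,:,::-1]
    if crop: im=im[crop[1]:crop[3],crop[0]:crop[2]]
    cv2.imwrite("pics/"+n,cv2.resize(im,None,fx=s,fy=s,interpolation=cv2.INTER_CUBIC))
E
python3 - <<'E'
from h import *
np.set_printoptions(precision=4,suppress=True)
ps={n:env.get_image(n) for n in("top","scene","wrist")}
for n,p in ps.items(): save(p,n+"0.png")
im=np.hstack([cv2.resize(ps[n]["color"],None,fx=.7,fy=.7) for n in("top","scene")])
for n,p in ps.items():
    print(n,"cam",-np.array(p["R"]).T@p["t"])
    for t in("blank","gauge","rest_front","channel","stop","spindle","sleeve","ratchet_grip","short_blank"):
        r=env.tip_of(t,p); print(t,[(np.round(a["pixel"]).tolist(),round(a["conf"],2)) for a in r[:3]])
    r=env.outline_of("blank",p)
    for a in r[:3]: print("outl",np.round(a["bbox"]),a["conf"],cv2.minAreaRect(np.argwhere(a["mask"])[:,::-1].astype(np.float32)))
print(env.observe())
E
```

```text
pics
top cam [0.3747 0.0389 0.9336]
blank [([400.0, 254.0], 0.88), ([258.0, 197.0], 0.52)]
gauge [([368.0, 352.0], 0.72), ([222.0, 320.0], 0.69), ([262.0, 215.0], 0.68)]
rest_front [([220.0, 358.0], 0.87), ([370.0, 390.0], 0.72), ([242.0, 142.0], 0.61)]
channel [([242.0, 131.0], 0.94), ([263.0, 238.0], 0.86), ([220.0, 343.0], 0.64)]
stop []
spindle [([302.0, 161.0], 0.74)]
sleeve [([264.0, 202.0], 0.98), ([212.0, 323.0], 0.9), ([380.0, 360.0], 0.88)]
ratchet_grip [([259.0, 200.0], 0.65), ([209.0, 321.0], 0.64), ([240.0, 91.0], 0.59)]
short_blank [([382.0, 186.0], 0.89)]
outl [395. 253.  16.  55.] 0.7 ((394.578369140625, 252.18409729003906), (12.21351432800293, 55.08102035522461), 9.688786506652832)
scene cam [1.3463 0.0231 1.1599]
blank [([195.0, 222.0], 0.88)]
gauge [([302.0, 233.0], 0.93), ([318.0, 166.0], 0.91), ([332.0, 310.0], 0.68)]
rest_front [([312.0, 144.0], 0.94), ([326.0, 283.0], 0.68), ([296.0, 209.0], 0.6)]
channel [([300.0, 216.0], 0.98), ([214.0, 144.0], 0.81), ([314.0, 151.0], 0.8)]
stop []
spindle [([293.0, 207.0], 0.72)]
sleeve [([336.0, 293.0], 0.91), ([323.0, 141.
[... 362 characters left out ...]
[]
rest_front [([33.0, 336.0], 0.8)]
channel [([38.0, 358.0], 0.95)]
stop []
spindle []
sleeve []
ratchet_grip []
short_blank []
{'time_s': 1.65, 'q': array([ 63.9239,  21.8061,  74.3374,  -0.0011,  83.8579, -12.3385]), 'qvel': array([ 0.1441, -0.0346,  0.0524, -0.0915, -0.1082, -0.0496]), 'joint_efforts': array([  0.0006, -44.8308, -23.1484,  -0.    ,   0.0003,   0.    ]), 'position': array([0.1306, 0.5342, 0.2313]), 'tool_rot': array([[-0.9714,  0.2375,  0.    ],
       [ 0.2375,  0.9714, -0.    ],
       [-0.    , -0.    , -1.    ]]), 'ft_force': array([-0.0712,  0.2047, -0.2252]), 'wrist_torque': array([-0.0543, -0.0131, -0.0193]), 'gripper_force': 0.0, 'grip_width': 0.08569463469027014}
```

View pics/top0.png

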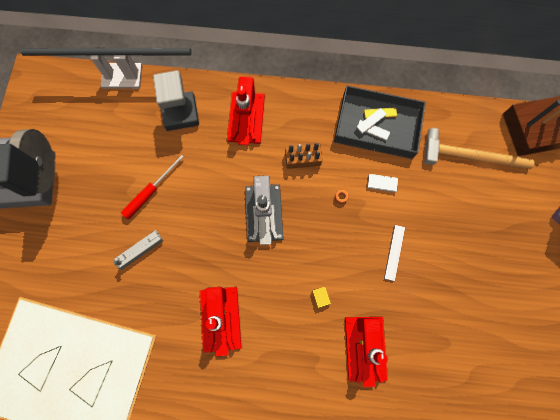

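View pics/scene0.png

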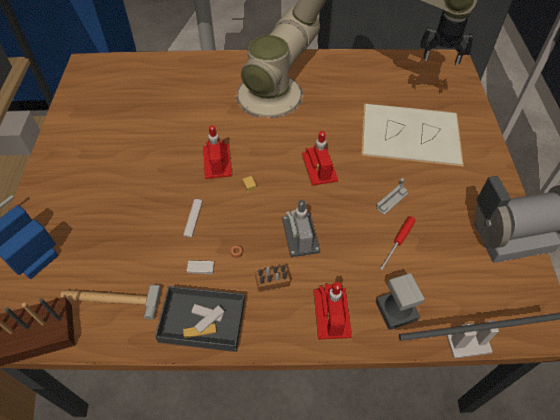

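```bash
python3 - <<'E'
from h import *
np.set_printoptions(precision=4,suppress=True)
p=env.get_image("top"); s=env.get_image("scene")
print("sleeve top",at_z(p,(264,202),.113)," chan",at_z(p,(263,238),.03),"tip blank",at_z(p,(400,254),.008))
print("scene: rg",at_z(s,(302,205),.137),"sl",at_z(s,(303,211),.113),"ch",at_z(s,(300,216),.03),"rf",at_z(s,(296,209),.024))
for n,q in(("top",p),("scene",s)):
    hsv=cv2.cvtColor(q["color"],cv2.COLOR_RGB2HSV)
    c=(395,253) if n=="top" else (193,218)
    m=((hsv[...,1]<60)&(hsv[...,2]>140)).astype(np.uint8)
    _,l=cv2.connectedComponents(m); k=l[c[1],c[0]]
    r=cv2.minAreaRect(np.argwhere(l==k)[:,::-1].astype(np.float32)); b=cv2.boxPoints(r)
    print(n,r,[at_z(q,x,.008 if n=="top" else .006)[:2] for x in b])
# gauge crop and blank crop
a=cv2.resize(p["color"][165:255,225:305],None,fx=6,fy=6,interpolation=2)[:,:,::-1]
b=cv2.resize(p["color"][210:300,360:430],None,fx=4,fy=4,interpolation=2)[:,:,::-1]
b=cv2.copyMakeBorder(b,0,a.shape[0]-b.shape[0],0,0,0)
cv2.imwrite("pics/crop1.png",np.hstack([a,b]))
E
```

```text
sleeve top [0.6001 0.0856 0.113 ]  chan [0.5381 0.0831 0.03  ] tip blank [ 0.538  -0.2355  0.008 ]
scene: rg [0.5985 0.089  0.137 ] sl [0.6008 0.0925 0.113 ] ch [0.5592 0.0887 0.03  ] rf [0.53   0.0783 0.024 ]
top ((394.48077392578125, 252.59616088867188), (10.198039054870605, 54.716407775878906), 11.309932708740234) [array([ 0.478 , -0.2012]), array([ 0.6061, -0.2212]), array([ 0.6038, -0.2449]), array([ 0.4758, -0.2241])]
scene ((192.4873809814453, 217.2925567626953), (7.918963432312012, 38.77806091308594), 16.50436019897461) [array([ 0.6037, -0.2456]), array([ 0.4709, -0.2263]), array([ 0.4797, -0.2026]), array([ 0.6115, -0.2231])]
```

View pics/crop1.png

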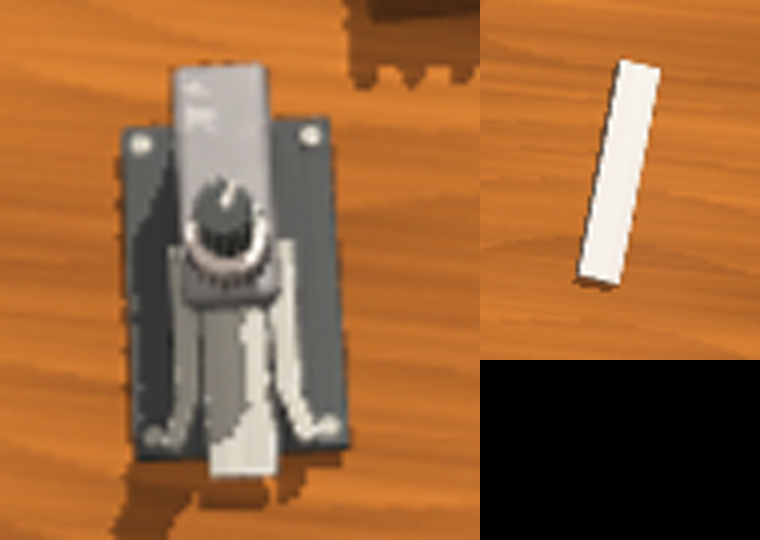

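```bash
python3 - <<'E'
from h import *
np.set_printoptions(precision=4,suppress=True)
p=env.get_image("top"); w=env.get_image("wrist")
C=[at_z(p,(225+a/6-.5,165+b/6-.5),.012)[:2] for a,b in((135,460),(348,445),(328,118),(122,130))]
C=np.array(C);print(C)
L=np.array([[-60,42],[-60,-42],[75,-42],[75,42]])/1000
A,B=L-L.mean(0),C-C.mean(0); th=np.arctan2((A[:,0]*B[:,1]-A[:,1]*B[:,0]).sum(),(A*B).sum())
R=np.array([[np.cos(th),-np.sin(th)],[np.sin(th),np.cos(th)]]); o=C.mean(0)-R@L.mean(0)
print("yaw",np.degrees(th),"origin",o,"res",C-(L@R.T+o))
o2=env.observe();T=o2["tool_rot"]
print("cam in tool",T.T@(-np.array(w["R"]).T@w["t"]-o2["position"]),"dir",T.T@np.array(w["R"])[2],w["fov_y"])
for t in([.485,-.213,.231],[.60,.086,.30],[.49,.08,.231]): print(T.T@(np.array(t)-o2["position"])*100)
E
```

```text
[[0.5301 0.1201]
 [0.5446 0.0388]
 [0.6758 0.0601]
 [0.6622 0.1415]]
yaw 9.386000010020672 origin [0.5958 0.0889] res [[ 0.0004 -0.0005]
 [ 0.0012  0.0011]
 [-0.0008  0.0004]
 [-0.0008 -0.0011]]
cam in tool [ 0.0832  0.0002 -0.1419] dir [-0.3238  0.0005  0.9461] 65.44392891163865
[-52.1709 -64.1706   0.0312]
[-56.2405 -32.395   -6.8692]
[-45.6979 -35.5902   0.0312]
```

move_arm(plan=[[0,0,0,-4,-3,0,1],[0,0,0,-8,-6,0,1],[0,0,0,-12,-9,0,1],[0,0,0,-16,-12,0,1],[0,0,0,-20,-15,0,1]])

```text
time_s: 2.35
position: [0.2901, 0.3394, 0.2315]
tool_rot: [[-0.971, 0.237, 0.001], [0.237, 0.971, 0.0], [-0.0, 0.0, -1.0]]
ft_force: [1.1, 0.7, -0.3]
grip_width: 0.0854
gripper_force: 0.0
```

move_arm(plan=[[0,0,0,-4,-3,0,1],[0,0,0,-8,-6,0,1],[0,0,0,-12,-9,0,1],[0,0,0,-16,-12,0,1],[0,0,0,-20,-15,0,1]])

```text
time_s: 2.85
position: [0.4489, 0.1459, 0.2316]
tool_rot: [[-0.971, 0.238, 0.001], [0.238, 0.971, 0.0], [-0.001, 0.0, -1.0]]
ft_force: [0.3, 1.8, 0.7]
grip_width: 0.0854
gripper_force: 0.0
```

move_arm(plan=[[0,0,0,-3,-3,0,1],[0,0,0,-6,-6,0,1],[0,0,0,-6.7,-6,0,1],[0,0,0,-6.7,-6,0,1]])

```text
time_s: 3.25
position: [0.4993, 0.073, 0.231]
tool_rot: [[-0.971, 0.239, -0.0], [0.239, 0.971, 0.0], [0.0, 0.0, -1.0]]
ft_force: [1.0, -0.6, -0.5]
grip_width: 0.0854
gripper_force: 0.0
```

```bash
cat > g.py <<'E'
from h import *
np.set_printoptions(precision=4,suppress=True)
O=np.array([.5958,.0889]);TH=np.radians(9.39)
def G(x,y,z,O=O,TH=TH):
    c,s=np.cos(TH),np.sin(TH); return [O[0]+c*x-s*y,O[1]+s*x+c*y,z]
E
python3 - <<'E'
from g import *
w=env.get_image("wrist")
for t,l in(("channel",(-.042,0,.03)),("rest_front",(-.07,0,.02)),("sleeve",(0,0,.113)),("ratchet_grip",(0,0,.137)),("spindle",(0,0,.04))):
    print(t,proj(w,G(*l)),[(np.round(a["pixel"],1),round(a["conf"],2)) for a in env.tip_of(t,w)[:3]])
im=w["color"][:,:,::-1].copy()
for l in((-60,42,12),(-60,-42,12),(75,42,12),(75,-42,12),(-17,18,88),(-17,-18,88),(0,0,147),(-42,14,30),(-42,-14,30)):
    u=proj(w,G(*[v/1000 for v in l]))[0]
    if abs(u).max()<2000: cv2.circle(im,tuple(int(v) for v in np.round(u)),3,(255,0,255),1)
cv2.imwrite("pics/w1.png",im); print(env.observe()["position"],env.observe()["time_s"])
E
```

```text
channel [[294.1171 220.9776]] [(array([292.7, 220.5]), 0.9), (array([386.6, 370.5]), 0.84)]
rest_front [[284.2519 196.5348]] [(array([386.1, 344.1]), 0.79), (array([283.7, 193.3]), 0.65)]
sleeve [[316.1407 292.2147]] [(array([316.2, 292.1]), 0.67), (array([308.7, 241.4]), 0.62)]
ratchet_grip [[319.4227 308.0072]] [(array([319.8, 305.7]), 0.77), (array([307.7, 242.2]), 0.22)]
spindle [[308.5331 255.7528]] []
[0.4982 0.0746 0.2316] 3.55
```

View pics/w1.png

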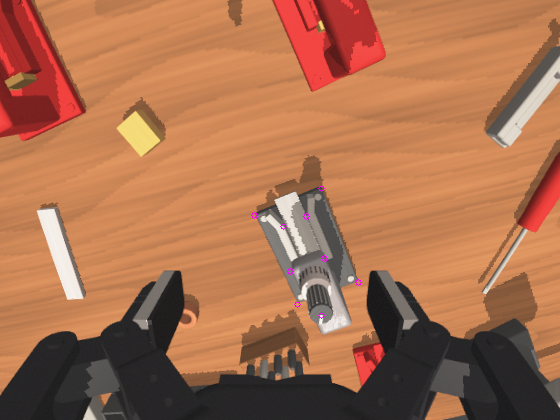

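move_arm(plan=[[0,0,-1,-1,-5,0,1],[0,0,-2,-2,-10,0,1],[0,0,-3,-3.5,-15,1,1],[0,0,-4,-4.5,-19.5,3,0.4],[0,0,-4.8,-5.5,-24,5,0.2]])

```text
time_s: 4.05
position: [0.4952, -0.1689, 0.1835]
tool_rot: [[-0.988, 0.154, 0.001], [0.154, 0.988, -0.001], [-0.002, -0.001, -1.0]]
ft_force: [1.0, 0.3, -0.4]
grip_width: 0.0587
gripper_force: 0.0
```

move_arm(plan=[[0,0,0,-1,-4.2,2,0],[0,0,0,-1.0,-4.2,4,0],[0,0,0,-1.0,-4.2,4,0]])

```text
time_s: 4.35
position: [0.4975, -0.2103, 0.1412]
tool_rot: [[-0.988, 0.156, -0.004], [0.156, 0.988, 0.003], [0.005, 0.002, -1.0]]
ft_force: [0.7, 0.9, -0.1]
grip_width: 0.0426
gripper_force: 0.0
```

```bash
python3 - <<'E'
from g import *
w=env.get_image("wrist"); o=env.observe();p=o["position"];T=o["tool_rot"]
print(p,T[:,0],o["grip_width"],o["ft_force"])
hsv=cv2.cvtColor(w["color"],cv2.COLOR_RGB2HSV)
m=((hsv[...,1]<60)&(hsv[...,2]>170)).astype(np.uint8)
u=proj(w,[.541,-.223,.008])[0]; print("exp",u)
_,l=cv2.connectedComponents(m); k=l[int(u[1]),int(u[0])]
r=cv2.minAreaRect(np.argwhere(l==k)[:,::-1].astype(np.float32)); b=cv2.boxPoints(r)
W=np.array([at_z(w,x,.008)[:2] for x in b]); print(b,W,"c",W.mean(0))
save(w,"w2.png")
E
```

```text
[ 0.4982 -0.2099  0.1429] [-0.9879  0.1552  0.0022] 0.0429143493253241 [ 0.7765 -0.1287  0.6356]
exp [268.0559 242.037 ]
[[254. 172.]
 [281. 172.]
 [281. 299.]
 [254. 299.]] [[ 0.474  -0.2241]
 [ 0.4777 -0.2012]
 [ 0.6041 -0.2206]
 [ 0.5999 -0.2469]] c [ 0.5389 -0.2232]
```

View pics/w2.png

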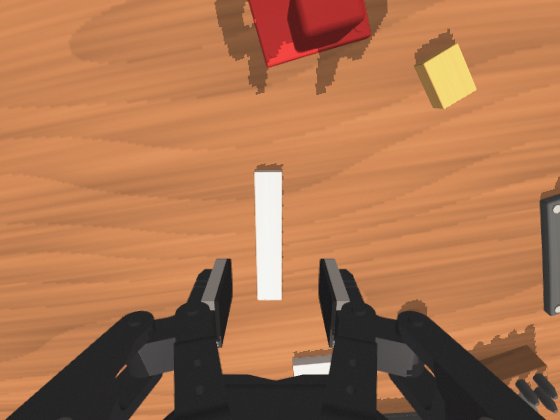

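move_arm(plan=[[0,0,0,0.8,-0.7,3,0],[0,0,0,0.8,-0.7,7,0],[0,0,0,0.8,-0.7,10.5,0],[0,0,0,0.8,-0.7,13,0],[0,0,0,0.8,-0.7,13,0]])

```text
time_s: 4.9
position: [0.4892, -0.2146, 0.0123]
tool_rot: [[-0.988, 0.154, -0.003], [0.154, 0.988, 0.002], [0.003, 0.002, -1.0]]
ft_force: [0.9, -0.7, 0.1]
grip_width: 0.0428
gripper_force: 0.0
```

move_arm(plan=[[0,0,0,0,0,0.3,0],[0,0,0,0,0,0.6,0],[0,0,0,0,0,0.8,0],[0,0,0,0,0,0.8,0]])

```text
time_s: 5.3
position: [0.4899, -0.2164, 0.0061]
tool_rot: [[-0.988, 0.155, 0.001], [0.155, 0.988, -0.001], [-0.001, -0.001, -1.0]]
ft_force: [1.2, -0.7, 0.5]
grip_width: 0.0427
gripper_force: 0.0
```

move_arm(plan=[[0,0,0,0,0,0.1,-0.2],[0,0,0,0,0,0.2,-0.2],[0,0,0,0,0,0.3,-0.2],[0,0,0,0,0,0.3,-0.2]])

```text
time_s: 5.7
position: [0.4896, -0.2163, 0.0024]
tool_rot: [[-0.988, 0.156, -0.0], [0.156, 0.988, 0.0], [0.0, 0.0, -1.0]]
ft_force: [0.1, -0.3, -0.9]
grip_width: 0.034
gripper_force: 0.0
```

move_arm(plan=[[0,0,0,0,0,0,-0.6],[0,0,0,0,0,0,-1],[0,0,0,0,0,0,-1],[0,0,0,0,0,0,-1],[0,0,0,0,0,0,-1]], squeeze=40)

```text
time_s: 6.2
position: [0.4897, -0.2163, 0.0027]
tool_rot: [[-0.988, 0.155, 0.0], [0.155, 0.988, -0.0], [-0.0, -0.0, -1.0]]
ft_force: [-0.4, 0.2, 4.4]
grip_width: 0.0225
gripper_force: 39.6
```

move_arm(plan=[[0,0,0,0,0,-0.5,-1],[0,0,0,0,0,-1.5,-1],[0,0,0,0,0,-3,-1],[0,0,0,0,0,-4,-1],[0,0,0,0,0,-4,-1]])

```text
time_s: 6.7
position: [0.4903, -0.2167, 0.044]
tool_rot: [[-0.988, 0.155, 0.002], [0.155, 0.988, -0.002], [-0.003, -0.001, -1.0]]
ft_force: [-0.4, 0.6, -0.9]
grip_width: 0.0223
gripper_force: 39.2
```

```bash
python3 - <<'E'
from g import *
w=env.get_image("wrist"); o=env.observe();p=o["position"];T=o["tool_rot"]
print(p,T[:,0],o["grip_width"],o["gripper_force"],o["ft_force"])
hsv=cv2.cvtColor(w["color"],cv2.COLOR_RGB2HSV)
m=((hsv[...,1]<60)&(hsv[...,2]>170)).astype(np.uint8)
print([[np.round(v,1) for v in (r["bbox"],r["conf"])] for r in env.outline_of("blank",w)])
save(w,"w3.png",(130,100,430,325),2)
E
```

```text
[ 0.4899 -0.2164  0.0431] [-0.9879  0.1554 -0.0013] 0.02245469242488865 39.202850461006165 [-1.1575 -0.0546 -0.9168]
[[array([275.9, 312.7,  51.5, 136. ]), np.float64(0.7)]]
```

View pics/w3.png

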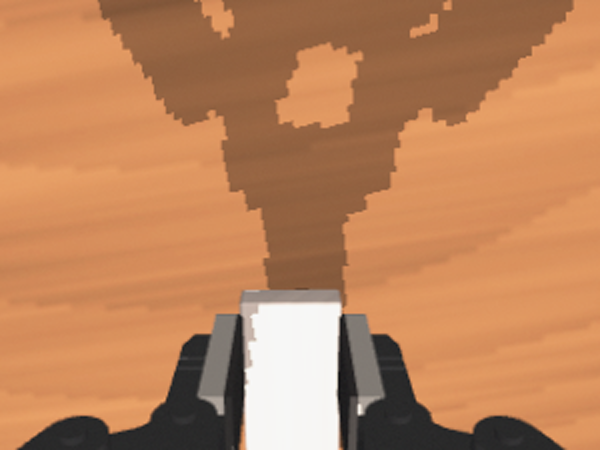

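move_arm(plan=[[0,0,-3,0.5,1.5,-1,-1],[0,0,-8,1.5,4.5,-1.6,-1],[0,0,-13,2.5,8,-1.6,-1],[0,0,-18.3,3.5,11.5,-1.6,-1],[0,0,-18.3,4.5,15,-1.6,-1]])

```text
time_s: 7.3
position: [0.4678, -0.0597, 0.058]
tool_rot: [[-0.986, -0.165, -0.001], [-0.165, 0.986, 0.0], [0.001, 0.001, -1.0]]
ft_force: [0.8, 0.3, -0.8]
grip_width: 0.0225
gripper_force: 39.3
```

```bash
cat > st.py <<'E'
from g import *
import sys
o=env.observe();p=o["position"];T=o["tool_rot"];d=p[:2]-O
c,s=np.cos(TH),np.sin(TH)
print("t",o["time_s"],"gauge xy",c*d[0]+s*d[1],-s*d[0]+c*d[1],"z",p[2],"yaw",np.degrees(np.arctan2(T[1,0],T[0,0]))%360,"F",o["ft_force"],"M",o["wrist_torque"],"q6",o["q"][5],"w",o["grip_width"],o["gripper_force"])
E
python3 st.py
```

```text
t 7.3 gauge xy -0.15051839766594713 -0.12577574700443525 z 0.057964880747518446 yaw 189.4819503330979 F [ 0.7562  0.2593 -0.8292] M [-0.0443  0.0128 -0.0104] q6 -121.18803111362004 w 0.022472356321302768 39.33191657066345
```

move_arm(plan=[[0,0,0,0,3,0,-1],[0,0,0,0,6.5,0,-1],[0,0,0,0,10,0,-1],[0,0,0,-0.3,12.5,0.5,-1],[0,0,0,-0.3,12.5,0.8,-1]])

```text
time_s: 7.8
position: [0.4501, 0.0651, 0.0498]
tool_rot: [[-0.986, -0.166, -0.002], [-0.166, 0.986, 0.001], [0.001, 0.001, -1.0]]
ft_force: [0.8, -0.2, -0.7]
grip_width: 0.0225
gripper_force: 39.4
```

```bash
python3 st.py; python3 - <<'E'
from g import *
w=env.get_image("wrist");p=env.get_image("top");s=env.get_image("scene")
a=cv2.resize(p["color"][155:295,215:315],None,fx=4,fy=4,interpolation=2)[:,:,::-1]
b=cv2.resize(w["color"][180:420,180:380],None,fx=2,fy=2,interpolation=2)[:,:,::-1]
b=cv2.copyMakeBorder(b,0,a.shape[0]-b.shape[0],0,0,0)
cv2.imwrite("pics/v4.png",np.hstack([a,b]))
E
```

```text
t 7.8 gauge xy -0.14762405710156615 0.00029832306366022604 z 0.04983217445802769 yaw 189.55316469719833 F [ 0.7503 -0.2291 -0.7329] M [-0.0329 -0.0019 -0.0219] q6 -106.32191503807664 w 0.022515091157278302 39.40472424030304
```

View pics/v4.png

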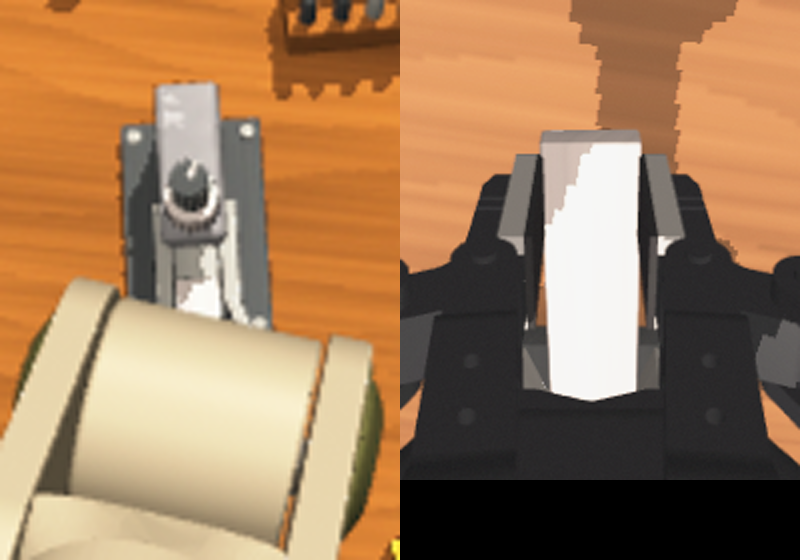

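move_arm(plan=[[0,0,0,0,0,0.5,-1],[0,0,0,0,0,1,-1],[0,0,0,0,0,1.4,-1],[0,0,0,0,0,1.7,-1],[0,0,0,0,0,1.9,-1]])

```text
time_s: 8.45
position: [0.4511, 0.0626, 0.0311]
tool_rot: [[-0.987, -0.162, -0.0], [-0.162, 0.987, 0.0], [0.0, 0.0, -1.0]]
ft_force: [-0.7, -0.0, -1.0]
grip_width: 0.0225
gripper_force: 39.4
```

move_arm(plan=[[0,0,0,0,0,0.1,-1],[0,0,0,0,0,0.2,-1],[0,0,0,0,0,0.3,-1],[0,0,0,0,0,0.3,-1]])

```text
time_s: 8.85
position: [0.4511, 0.0627, 0.0285]
tool_rot: [[-0.987, -0.163, -0.0], [-0.163, 0.987, -0.0], [0.0, -0.0, -1.0]]
ft_force: [-0.3, -1.2, -0.5]
grip_width: 0.0224
gripper_force: 39.4
```

move_arm(plan=[[0,0,0,0,0,0.1,-1],[0,0,0,0,0,0.2,-1],[0,0,0,0,0,0.2,-1]])

```text
time_s: 9.15
position: [0.4511, 0.0627, 0.0264]
tool_rot: [[-0.987, -0.163, -0.0], [-0.163, 0.987, 0.0], [0.0, 0.0, -1.0]]
ft_force: [-0.0, 0.7, -2.0]
grip_width: 0.0226
gripper_force: 39.4
```

move_arm(plan=[[0,0,0,0,0.1,0,-1],[0,0,0,0,0.15,0.1,-1],[0,0,0,0,0.15,0.2,-1],[0,0,0,0,0.15,0.2,-1]])

```text
time_s: 9.55
position: [0.4508, 0.0642, 0.0244]
tool_rot: [[-0.987, -0.163, -0.0], [-0.163, 0.987, 0.0], [0.0, 0.0, -1.0]]
ft_force: [-0.5, 0.3, -0.7]
grip_width: 0.0224
gripper_force: 39.4
```

move_arm(plan=[[0,0,0,0,0,0.1,-1],[0,0,0,0,0,0.2,-1],[0,0,0,0,0,0.2,-1]])

```text
time_s: 9.85
position: [0.4508, 0.0642, 0.0224]
tool_rot: [[-0.987, -0.163, -0.0], [-0.163, 0.987, 0.0], [0.0, 0.0, -1.0]]
ft_force: [-0.9, -0.1, -1.6]
grip_width: 0.0223
gripper_force: 39.4
```

```bash
python3 st.py
```

```text
t 9.85 gauge xy -0.1470713596928203 -0.0007113904022289889 z 0.022359826904944563 yaw 189.35994423647202 F [-0.9252 -0.0697 -1.5562] M [0.0284 0.0587 0.0167] q6 -106.20722783715485 w 0.022317360342793843 39.40205276012421
```

move_arm(plan=[[0,0,0,0,0,0.1,-1],[0,0,0,0,0,0.1,-1]])

```text
time_s: 10.05
position: [0.4508, 0.0642, 0.0214]
tool_rot: [[-0.987, -0.163, -0.0], [-0.163, 0.987, 0.0], [0.0, 0.0, -1.0]]
ft_force: [-0.5, -0.8, -0.1]
grip_width: 0.0226
gripper_force: 39.4
```

move_arm(plan=[[0,0,0,0,0,0.1,-1],[0,0,0,0,0,0.1,-1]])

```text
time_s: 10.25
position: [0.4509, 0.0642, 0.0204]
tool_rot: [[-0.987, -0.163, 0.0], [-0.163, 0.987, 0.0], [-0.0, -0.0, -1.0]]
ft_force: [-0.9, 0.8, -0.3]
grip_width: 0.0225
gripper_force: 39.4
```

move_arm(plan=[[0,0,0,0,0,0.1,-1],[0,0,0,0,0,0.1,-1]])

```text
time_s: 10.45
position: [0.4509, 0.0642, 0.0195]
tool_rot: [[-0.987, -0.163, 0.0], [-0.163, 0.987, 0.0], [-0.0, 0.0, -1.0]]
ft_force: [0.1, -0.4, 0.7]
grip_width: 0.0223
gripper_force: 39.5
```

```bash
python3 st.py
```

```text
t 10.45 gauge xy -0.14697151680324635 -0.0007096508030470794 z 0.019463176364854458 yaw 189.3598210868119 F [ 0.1234 -0.4217  0.6938] M [-0.0014  0.0062  0.036 ] q6 -106.20729564581535 w 0.0222800445199511 39.531826972961426
```

move_arm(plan=[[0,0,0,0,0,0.05,-1],[0,0,0,0,0,0.05,-1]])

```text
time_s: 10.65
position: [0.4509, 0.0642, 0.019]
tool_rot: [[-0.987, -0.163, 0.0], [-0.163, 0.987, -0.0], [-0.0, -0.0, -1.0]]
ft_force: [-0.2, -0.0, 1.5]
grip_width: 0.0223
gripper_force: 39.6
```

move_arm(plan=[[0,0,0,0,0,0.05,-1],[0,0,0,0,0,0.05,-1]])

```text
time_s: 10.85
position: [0.4509, 0.0642, 0.0185]
tool_rot: [[-0.987, -0.163, 0.0], [-0.163, 0.987, -0.0], [-0.0, -0.0, -1.0]]
ft_force: [-1.1, -0.0, 1.6]
grip_width: 0.0223
gripper_force: 39.6
```

```bash
python3 st.py
```

```text
t 10.85 gauge xy -0.146990830732885 -0.0007098800285852483 z 0.018509266104613124 yaw 189.36348712962888 F [-1.0974 -0.0253  1.5777] M [0.0319 0.0246 0.0051] q6 -106.20855088321595 w 0.022341255516262856 39.649431109428406
```

move_arm(plan=[[0,0,0,-0.3,0.05,0,-1],[0,0,0,-0.7,0.05,0,-1],[0,0,0,-1.1,0.05,0,-1],[0,0,0,-1.5,0.05,0,-1],[0,0,0,-1.5,0.05,0,-1]])

```text
time_s: 11.35
position: [0.4666, 0.0672, 0.0186]
tool_rot: [[-0.987, -0.163, 0.002], [-0.163, 0.987, -0.0], [-0.001, -0.0, -1.0]]
ft_force: [0.2, 1.0, 2.0]
grip_width: 0.0222
gripper_force: 39.8
```

move_arm(plan=[[0,0,0,-0.3,0,0,-1],[0,0,0,-0.7,0,0,-1],[0,0,0,-1.1,0,0,-1],[0,0,0,-1.5,0,0,-1],[0,0,0,-1.5,0,0,-1]])

```text
time_s: 11.85
position: [0.4812, 0.0696, 0.0186]
tool_rot: [[-0.987, -0.163, 0.001], [-0.163, 0.987, -0.0], [-0.001, -0.0, -1.0]]
ft_force: [-0.9, -1.2, 5.8]
grip_width: 0.022
gripper_force: 40.0
```

```bash
python3 st.py; python3 - <<'E'
from g import *
w=env.get_image("wrist");p=env.get_image("scene")
u=proj(p,G(-.04,0,.03))[0].astype(int);print(u)
a=cv2.resize(p["color"][u[1]-50:u[1]+50,u[0]-45:u[0]+45],None,fx=5,fy=5,interpolation=2)[:,:,::-1]
b=cv2.resize(w["color"][210:420,200:370],None,fx=2,fy=2,interpolation=2)[:,:,::-1]
b=cv2.copyMakeBorder(b,0,a.shape[0]-b.shape[0],0,0,0)
cv2.imwrite("pics/v5.png",np.hstack([a,b]))
E
```

```text
t 11.85 gauge xy -0.11616072157386143 -0.000313178153550725 z 0.018619003185917075 yaw 189.3618843469683 F [-0.9429 -1.2235  5.7857] M [ 0.0932 -0.0002  0.0321] q6 -105.11976776251959 w 0.02201621620450835 39.99048292636871
[297 215]
```

View pics/v5.png

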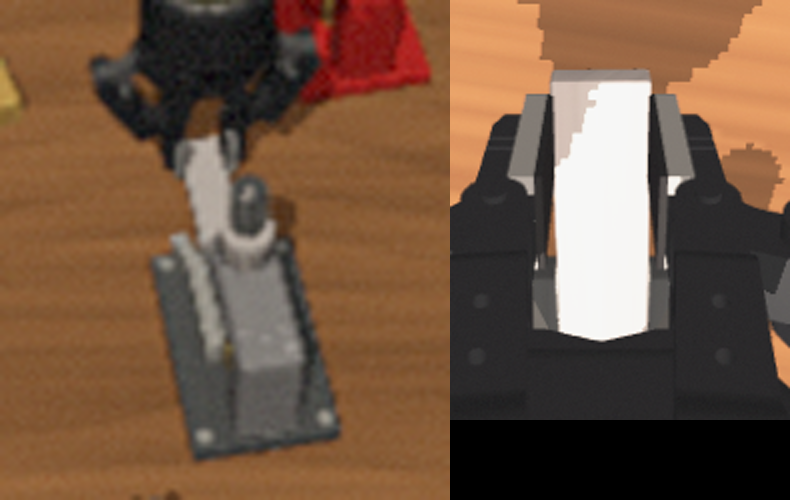

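move_arm(plan=[[0,0,0,0,0,-0.08,-1],[0,0,0,-0.3,0.03,-0.08,-1],[0,0,0,-0.7,0.03,-0.08,-1],[0,0,0,-1.1,0.03,-0.08,-1],[0,0,0,-1.1,0.03,-0.08,-1]], squeeze=25)

```text
time_s: 12.45
position: [0.4918, 0.0717, 0.0193]
tool_rot: [[-0.987, -0.163, 0.0], [-0.163, 0.987, 0.0], [-0.0, -0.0, -1.0]]
ft_force: [-1.3, 0.8, 4.5]
grip_width: 0.0223
gripper_force: 40.0
```

move_arm(plan=[[0,0,0,-0.1,0,0,-1],[0,0,0,-0.2,0,0,-1],[0,0,0,-0.3,0,0,-1],[0,0,0,-0.3,0,0,-1]])

```text
time_s: 12.85
position: [0.494, 0.0722, 0.0193]
tool_rot: [[-0.987, -0.163, -0.001], [-0.163, 0.987, -0.0], [0.001, 0.0, -1.0]]
ft_force: [-3.1, -0.2, 5.5]
grip_width: 0.0221
gripper_force: 40.1
```

move_arm(plan=[[0,0,0,-0.1,0,0,-1],[0,0,0,-0.2,0,0,-1],[0,0,0,-0.2,0,0,-1]])

```text
time_s: 13.15
position: [0.4959, 0.0725, 0.0193]
tool_rot: [[-0.987, -0.163, -0.001], [-0.163, 0.987, -0.0], [0.001, 0.0, -1.0]]
ft_force: [-3.5, 0.1, 5.9]
grip_width: 0.0227
gripper_force: 40.1
```

```bash
python3 st.py
```

```text
t 13.15 gauge xy -0.10119953240352414 0.00012160582948823884 z 0.019303575696326618 yaw 189.3654627245555 F [-3.5237  0.1402  5.9487] M [-0.0526  0.4949  0.0099] q6 -104.59718821297767 w 0.02268029029250302 40.12916028499603
```

move_arm(plan=[[0,0,0,0,0,-0.06,-1],[0,0,0,-0.05,0,-0.06,-1],[0,0,0,-0.1,0,-0.06,-1],[0,0,0,-0.1,0,-0.06,-1]])

```text
time_s: 13.55
position: [0.4972, 0.0727, 0.0198]
tool_rot: [[-0.987, -0.163, -0.0], [-0.163, 0.987, -0.0], [0.0, 0.0, -1.0]]
ft_force: [-1.8, 0.0, 3.1]
grip_width: 0.0227
gripper_force: 39.8
```

move_arm(plan=[[0,0,0,-0.05,0,0,-1],[0,0,0,-0.1,0,0,-1],[0,0,0,-0.1,0,0,-1]])

```text
time_s: 13.85
position: [0.4982, 0.0728, 0.0199]
tool_rot: [[-0.987, -0.163, 0.0], [-0.163, 0.987, 0.0], [-0.0, -0.0, -1.0]]
ft_force: [-1.1, 0.3, 2.7]
grip_width: 0.0224
gripper_force: 39.8
```

move_arm(plan=[[0,0,0,-0.05,0,0,-1],[0,0,0,-0.1,0,0,-1],[0,0,0,-0.1,0,0,-1]])

```text
time_s: 14.15
position: [0.4989, 0.073, 0.0199]
tool_rot: [[-0.987, -0.163, -0.001], [-0.163, 0.987, -0.0], [0.001, 0.0, -1.0]]
ft_force: [-3.7, -0.6, 2.6]
grip_width: 0.0221
gripper_force: 39.9
```

```bash
python3 st.py
```

```text
t 14.15 gauge xy -0.09818455585798315 7.063351255470751e-05 z 0.019864960801239267 yaw 189.36535509056333 F [-3.7164 -0.6411  2.5561] M [-0.0873  0.5324  0.0511] q6 -104.51567212034371 w 0.022137997873156415 39.891618490219116
```

move_arm(plan=[[0,0,0,-0.05,0,0,-1],[0,0,0,-0.05,0,0,-1]])

```text
time_s: 14.35
position: [0.4989, 0.073, 0.0198]
tool_rot: [[-0.987, -0.163, -0.002], [-0.163, 0.987, -0.0], [0.002, 0.0, -1.0]]
ft_force: [-5.6, -1.2, 4.5]
grip_width: 0.0225
gripper_force: 40.0
```

move_arm(plan=[[0,0,0,-0.05,0,0,-1],[0,0,0,-0.05,0,0,-1]])

```text
time_s: 14.55
position: [0.499, 0.073, 0.0197]
tool_rot: [[-0.987, -0.163, -0.003], [-0.163, 0.987, -0.0], [0.003, 0.0, -1.0]]
ft_force: [-6.8, -2.6, 7.5]
grip_width: 0.0227
gripper_force: 40.1
```

```bash
python3 st.py
```

```text
t 14.55 gauge xy -0.09812885835695903 0.0001483242316394004 z 0.01974941678516453 yaw 189.37537083147757 F [-6.7534 -2.6325  7.4694] M [-0.4025  1.0765  0.0385] q6 -104.48375373442927 w 0.022705510092686496 40.141080021858215
```

move_arm(plan=[[0,0,0,0.03,0,-0.05,-1],[0,0,0,0.03,0,-0.05,-0.4],[0,0,0,0.03,0,-0.05,0],[0,0,0,0.03,0,-0.05,0.1],[0,0,0,0.03,0,-0.05,0.1]])

```text
time_s: 15.05
position: [0.5001, 0.0731, 0.0204]
tool_rot: [[-0.987, -0.163, 0.001], [-0.163, 0.987, -0.0], [-0.001, -0.0, -1.0]]
ft_force: [-0.9, 0.4, 0.9]
grip_width: 0.0472
gripper_force: 0.0
```

move_arm(plan=[[0,0,0,0,0,-1,0.1],[0,0,0,0,0,-3,0.1],[0,0,0,0,0,-6,0.1],[0,0,0,0,0,-10,0.1],[0,0,0,0,0,-14,0.1]])

```text
time_s: 15.55
position: [0.4995, 0.0731, 0.1625]
tool_rot: [[-0.987, -0.163, 0.0], [-0.163, 0.987, -0.0], [-0.0, -0.0, -1.0]]
ft_force: [0.4, 0.6, -1.4]
grip_width: 0.0471
gripper_force: 0.0
```

```bash
python3 st.py; python3 - <<'E'
from g import *
w=env.get_image("wrist")
im=w["color"][:,:,::-1].copy()
for l in((-112,12,25),(-112,-12,25),(-70,13.2,17),(-70,-13.2,17)):
    u=proj(w,G(*[v/1000 for v in l]))[0]; print(l,u)
    cv2.circle(im,tuple(int(v) for v in np.round(u)),4,(255,0,255),1)
cv2.imwrite("pics/w6.png",im)
E
```

```text
t 15.55 gauge xy -0.09760169401842007 0.00012005906433110516 z 0.16254587009511384 yaw 189.35680378826814 F [ 0.4087  0.6073 -1.4447] M [-0.0577 -0.025   0.0471] q6 -104.49172193903263 w 0.04707976367004425 0.0
(-112, 12, 25) [288.1726 177.4138]
(-112, -12, 25) [260.825  177.4624]
(-70, 13.2, 17) [288.6036 218.8228]
(-70, -13.2, 17) [260.5799 218.8742]
```

View pics/w6.png

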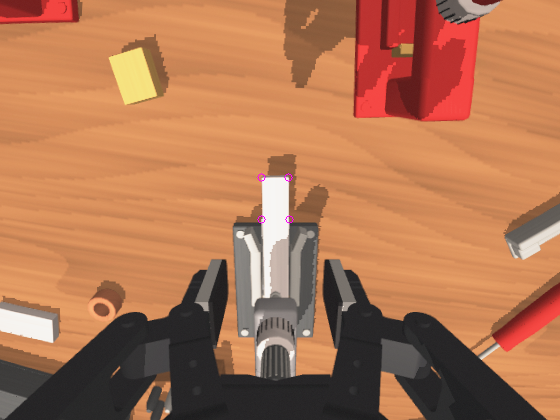

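move_arm(plan=[[0,0,0,0,0,-2.5,0.1],[0,0,0,-1,0,-4.5,0.1],[0,0,0,-4.5,0,-4.5,0.1],[0,0,0,-8,0,-4.5,0.1],[0,0,0,-9.8,0,-4.5,0.1]])

```text
time_s: 16.1
position: [0.5983, 0.0893, 0.2057]
tool_rot: [[-0.987, -0.163, 0.001], [-0.163, 0.987, 0.0], [-0.001, -0.0, -1.0]]
ft_force: [-0.8, -1.5, -0.0]
grip_width: 0.0471
gripper_force: 0.0
```

```bash
python3 - <<'E'
from g import *
p=env.get_image("top");w=env.get_image("wrist")
print([(a["pixel"],a["conf"]) for a in env.tip_of("ratchet_grip",w)],proj(w,G(0,0,.137)),proj(w,G(0,0,.147)))
save(w,"w7.png",(180,200,380,420),2)
E
python3 st.py
```

```text
[([275.7, 214.5], 0.6)] [[274.9646 216.5764]] [[274.9789 221.9679]]
t 16.25 gauge xy 0.0007300440360409815 8.84498365328898e-05 z 0.20512725200834114 yaw 189.3784904329116 F [0.2733 0.0794 0.0014] M [-0.042   0.0129 -0.0044] q6 -102.11619304360565 w 0.04689991499237296 0.0
```

View pics/w7.png

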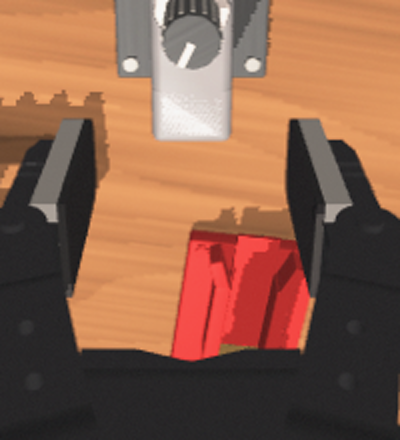

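move_arm(plan=[[0,0,0,0.05,0,2.5,0.1],[0,0,0,0.05,0,5.5,0.1],[0,0,0,0.05,0,7.5,0.1],[0,0,0,0.05,0,8.5,0.1],[0,0,0,0.05,0,8.5,0.1]])

```text
time_s: 16.75
position: [0.595, 0.0888, 0.1199]
tool_rot: [[-0.987, -0.163, -0.002], [-0.163, 0.987, 0.0], [0.002, 0.0, -1.0]]
ft_force: [0.2, 0.7, -0.2]
grip_width: 0.0472
gripper_force: 0.0
```

move_arm(plan=[[0,0,0,0,0,0,-0.3],[0,0,0,0,0,0,-0.6],[0,0,0,0,0,0,-1],[0,0,0,0,0,0,-1],[0,0,0,0,0,0,-1]], squeeze=40)

```text
time_s: 17.25
position: [0.5965, 0.0891, 0.1219]
tool_rot: [[-0.987, -0.163, 0.002], [-0.163, 0.987, 0.0], [-0.002, -0.0, -1.0]]
ft_force: [-1.6, 0.7, 6.8]
grip_width: 0.0187
gripper_force: 39.2
```

```bash
python3 st.py
```

```text
t 17.25 gauge xy 0.0006723908665444347 7.720423003258631e-05 z 0.12191213568847739 yaw 189.36746663105424 F [-1.5946  0.6866  6.7963] M [ 0.1184  0.2757 -0.0299] q6 -102.11559592755592 w 0.018711031360110996 39.18852925300598
```

move_arm(plan=[[0,0,8,0,0,0,-1],[0,0,16,0,0,0,-1],[0,0,24,0,0,0,-1],[0,0,32,0,0,0,-1],[0,0,40,0,0,0,-1]])

```text
time_s: 17.75
position: [0.5963, 0.0883, 0.1219]
tool_rot: [[-0.857, 0.514, 0.002], [0.514, 0.857, -0.001], [-0.002, -0.0, -1.0]]
ft_force: [-3.2, -3.4, 7.0]
grip_width: 0.0188
gripper_force: 39.4
```

```bash
python3 st.py
```

```text
t 17.75 gauge xy 0.00040381292339298315 -0.0006790715814606268 z 0.12190587378214834 yaw 149.03706252125733 F [-3.2025 -3.3523  7.0214] M [-0.6289  0.5565  0.0538] q6 -61.793876955160236 w 0.018785951980331672 39.37578320503235
```

move_arm(plan=[[0,0,8,0,0,0,-1],[0,0,16,0,0,0,-1],[0,0,24,0,0,0,-1],[0,0,32,0,0,0,-1],[0,0,40,0,0,0,-1]])

```text
time_s: 18.25
position: [0.5957, 0.0878, 0.1219]
tool_rot: [[-0.326, 0.945, 0.0], [0.945, 0.326, -0.002], [-0.002, -0.001, -1.0]]
ft_force: [-6.9, -5.8, 10.2]
grip_width: 0.0189
gripper_force: 39.6
```

```bash
python3 st.py; for i in 1 2 3 4 5 6; do python3 -c "
from h import *
env.get_image('wrist');print(env.observe()['wrist_torque'])"; done
```

```text
t 18.25 gauge xy -0.000321442338348212 -0.0010322417142230088 z 0.12186236098373107 yaw 109.03083463943658 F [-6.911  -5.7551 10.19  ] M [-0.9456  1.1619  0.0542] q6 -21.794576520354102 w 0.018894136726756314 39.61483418941498
[-0.91192498  1.00790113 -0.04364552]
[-0.92354581  1.057017   -0.06051168]
[-0.90326981  1.07163162 -0.06207267]
[-0.9601479  1.0614576  0.0188798]
[-0.92961328  1.10041723 -0.02192053]
[-0.9993447   1.07980415 -0.00317774]
```

```bash
echo 'print("eff6",o["joint_efforts"])' >> st.py; python3 st.py | tail -1
```

```text
eff6 [  2.694  -46.7548 -20.612    1.3629  -1.4748  -0.0285]
```

move_arm(plan=[[0,0,5,-0.04,-0.05,-0.03,-1],[0,0,10,-0.04,-0.1,-0.05,-1],[0,0,15,-0.04,-0.1,-0.05,-1],[0,0,20,-0.04,-0.1,-0.05,-1]])

```text
time_s: 18.95
position: [0.5951, 0.0876, 0.1219]
tool_rot: [[0.015, 1.0, 0.0], [1.0, -0.015, -0.001], [-0.001, 0.0, -1.0]]
ft_force: [-3.2, -2.6, 5.0]
grip_width: 0.0184
gripper_force: 39.1
```

```bash
python3 st.py
```

```text
t 18.95 gauge xy -0.000909256307559558 -0.001124376821353631 z 0.12192936170941998 yaw 89.1562946482857 F [-3.1748 -2.6086  4.9508] M [-0.4809  0.5981  0.0443] q6 -1.9901139640069232 w 0.018415023448678514 39.06103849411011
eff6 [  1.2518 -48.856  -20.6865   0.7112  -0.8911  -1.1123]
```

move_arm(plan=[[0,0,5,0,0,0,-1],[0,0,10,0,0,0,-1]])

```text
time_s: 19.15
position: [0.5949, 0.0877, 0.1219]
tool_rot: [[0.188, 0.982, -0.0], [0.982, -0.188, -0.001], [-0.001, 0.0, -1.0]]
ft_force: [-3.6, -2.6, 5.7]
grip_width: 0.0187
gripper_force: 39.1
```

```bash
python3 st.py
```

```text
t 19.15 gauge xy -0.0011203449744869073 -0.0010432621244295343 z 0.12188978197442138 yaw 79.16095274553918 F [-3.5831 -2.6427  5.7473] M [-0.411   0.7812  0.0639] q6 8.0087460683022 w 0.018705046545307 39.13127839565277
eff6 [  1.1293 -48.529  -20.9543   0.6932  -1.122   -1.1112]
```

move_arm(plan=[[0,0,5,0,0,0,-1],[0,0,10,0,0,0,-1]])

```text
time_s: 19.35
position: [0.5947, 0.0877, 0.1219]
tool_rot: [[0.356, 0.935, -0.001], [0.935, -0.356, -0.001], [-0.001, -0.0, -1.0]]
ft_force: [-5.8, -1.4, 6.0]
grip_width: 0.0183
gripper_force: 39.2
```

```bash
python3 st.py
```

```text
t 19.35 gauge xy -0.0012875843487964655 -0.00099483063298706 z 0.12189943340778044 yaw 69.15713651948225 F [-5.7998 -1.3854  5.9929] M [-0.3504  0.931   0.0824] q6 18.01215823328441 w 0.018300198867020025 39.221583008766174
eff6 [  0.9027 -48.2459 -21.1982   0.6336  -1.3351  -1.1112]
```

move_arm(plan=[[0,0,5,0,0,0,-1],[0,0,10,0,0,0,-1]])

```text
time_s: 19.55
position: [0.5945, 0.0879, 0.1219]
tool_rot: [[0.513, 0.859, -0.001], [0.859, -0.513, -0.001], [-0.001, -0.0, -1.0]]
ft_force: [-6.4, -1.4, 7.9]
grip_width: 0.0187
gripper_force: 39.3
```

```bash
python3 st.py
```

```text
t 19.55 gauge xy -0.0014454582981576073 -0.000821260007061915 z 0.12189913003999578 yaw 59.163123136370004 F [-6.3738 -1.4168  7.8716] M [-0.3735  1.0686  0.0839] q6 28.01127580128779 w 0.018739526117528854 39.31084334850311
eff6 [  0.5951 -47.989  -21.4193   0.5379  -1.5264  -1.1107]
```

move_arm(plan=[[0,0,5,-0.05,-0.08,-0.03,-1],[0,0,10,-0.05,-0.08,-0.03,-1]])

```text
time_s: 19.75
position: [0.5941, 0.0879, 0.122]
tool_rot: [[0.654, 0.757, 0.0], [0.757, -0.654, -0.001], [-0.0, 0.001, -1.0]]
ft_force: [-2.2, -1.0, 2.9]
grip_width: 0.0185
gripper_force: 39.3
```

```bash
python3 st.py
```

```text
t 19.75 gauge xy -0.0017987883089095283 -0.0006873130797577357 z 0.1219614874425431 yaw 49.16784003098151 F [-2.2226 -1.0079  2.9097] M [-0.1977  0.4245  0.1277] q6 37.99728124006551 w 0.018511516088369553 39.267064332962036
eff6 [  0.2787 -50.0745 -20.7728   0.2984  -0.6397  -1.0208]
```

move_arm(plan=[[0,0,5,0,0,0,-1],[0,0,10,0,0,0,-1]])

```text
time_s: 19.95
position: [0.594, 0.0881, 0.1219]
tool_rot: [[0.775, 0.632, -0.0], [0.632, -0.775, -0.0], [-0.0, 0.0, -1.0]]
ft_force: [-2.8, -0.5, 3.6]
grip_width: 0.0186
gripper_force: 39.3
```

```bash
python3 st.py
```

```text
t 19.95 gauge xy -0.0019310295976717833 -0.0005102066751206734 z 0.12193935345265056 yaw 39.173316528397294 F [-2.7671 -0.5391  3.6   ] M [-0.0613  0.5134  0.1589] q6 47.99544617501161 w 0.018616441108733468 39.312883615493774
eff6 [ -0.1742 -49.7494 -21.0038   0.1412  -0.7783  -1.0239]
```

move_arm(plan=[[0,0,4,0,0,0,-1],[0,0,8,0,0,0,-1],[0,0,8,0,0,0,-1]])

```text
time_s: 20.25
position: [0.5939, 0.0882, 0.1219]
tool_rot: [[0.854, 0.52, -0.0], [0.52, -0.854, -0.0], [-0.0, 0.0, -1.0]]
ft_force: [-4.0, -0.0, 5.9]
grip_width: 0.0184
gripper_force: 39.5
```

```bash
python3 st.py
```

```text
t 20.25 gauge xy -0.0019382115877064259 -0.0003610861919364025 z 0.12191400290418043 yaw 31.33972652426445 F [-3.9828 -0.0094  5.855 ] M [0.0794 0.6725 0.0263] q6 55.832623211842346 w 0.018424780454748456 39.51925277709961
eff6 [ -0.3837 -48.6781 -20.9601   0.0453  -1.0483   0.7697]
```

move_arm(plan=[[0,0,0,0,0,0,-0.3],[0,0,0,0,0,0,0.1],[0,0,0,0,0,0,0.1],[0,0,0,0,0,0,0.1],[0,0,0,0,0,0,0.1]])

```text
time_s: 20.75
position: [0.5943, 0.0882, 0.1211]
tool_rot: [[0.854, 0.521, -0.0], [0.521, -0.854, -0.0], [-0.0, 0.0, -1.0]]
ft_force: [-1.0, -0.7, 0.6]
grip_width: 0.0469
gripper_force: 0.0
```

move_arm(plan=[[0,0,0,0,0,-1,0.1],[0,0,0,0,0,-4,0.1],[0,0,0,0,0,-8,0.1],[0,0,0,0,0,-10,0.1],[0,0,0,0,0,-10,0.1]])

```text
time_s: 21.25
position: [0.5953, 0.0882, 0.2253]
tool_rot: [[0.854, 0.521, 0.007], [0.521, -0.854, -0.0], [0.006, 0.004, -1.0]]
ft_force: [-0.3, -0.9, -0.1]
grip_width: 0.0469
gripper_force: 0.0
```

```bash
python3 st.py; python3 - <<'E'
from g import *
w=env.get_image("wrist");p=env.get_image("scene")
u=proj(p,G(-.04,0,.03))[0].astype(int)
a=cv2.resize(p["color"][u[1]-50:u[1]+50,u[0]-45:u[0]+45],None,fx=4,fy=4,interpolation=2)[:,:,::-1]
b=cv2.resize(w["color"],None,fx=.76,fy=.76,interpolation=3)[:,:,::-1]
a=cv2.copyMakeBorder(a,0,max(0,b.shape[0]-a.shape[0]),0,0,0);b=cv2.copyMakeBorder(b,0,a.shape[0]-b.shape[0],0,0,0)
cv2.imwrite("pics/v8.png",np.hstack([a,b]))
E
```

```text
t 21.25 gauge xy -0.0005573706791603128 -0.0005895262637460756 z 0.22526313177135068 yaw 31.37419471306437 F [-0.2693 -0.8729 -0.0802] M [ 0.0289 -0.0088  0.0133] q6 55.79766232485485 w 0.04691432387530701 0.0
eff6 [ -0.088  -50.4901 -24.1478  -0.0048   0.4656   0.0007]
```

View pics/v8.png

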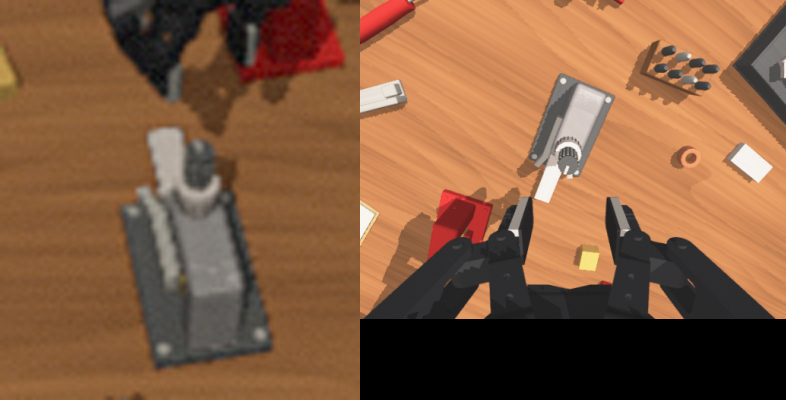

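```bash
python3 -c "
from rig import env
print(env.close_job())"
```

```text
the job is handed in; nothing more can be done
None
```

I seated the blank against the brass stop at about 7 N and clamped it with the ratchet knob. The knob slipped an estimated 0.3–0.5 rad, judged from the torque jump. I then drew the gripper clear, saw nothing out of place in the pictures, and handed the job in at about 21 s; no verdict came back.

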